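# Shut and latch the tool case by pushing

### The arm

A 7-joint arm with a two-finger parallel gripper is mounted at the origin on the work surface. World frame = base frame: x ahead of the robot, y to its left, z up, the work surface at z = 0. Lengths are in m, angles in rad, forces in N, time in s.
With the tool pointing down it reaches from about 0.4 to 0.85 m from the base axis. Payload 10.4 kg.
Tool frame: the origin (TCP) lies midway between the tips of the shut fingers; the grasp point (between the pads) lies r.grip_point_offset behind it (r.grip_point_offset is the distance from the TCP to the grasp point, in m); z points along the fingers, y is the line along which they close (so a half turn about z gives the same grasp; the last joint's range is limited). The gripper opens to 87 mm and grips with 3 to 60 N. Pads are 19 mm wide; open, the fingers measure 117 mm over their backs; the gripper's body (75 mm by 190 mm) begins 51 mm behind the grasp point.
Start: joints at [-1.246, 0.332, -0.065, 1.46, 0.022, 1.35, -0.088], TCP at [0.213, 0.588, 0.223] pointing down, gripper open.
Joint ranges: [-2.6, 2.6], [-0.5, 2.12], [-1.47, 1.34], [0.16, 2.42], [-1.27, 4.41], [0.06, 2.06], [-2.6, 2.6]. Speed limits (rad/s): [2.22, 2.22, 2.79, 2.79, 3.14, 3.14, 3.14].

### API

Orientations are given as a unit quaternion [x, y, z, w].
In Python, from bench import r gives the robot as it stands.
- The arm moves only by the tool play_rows, never from a script. Its arguments are lists of equal length, an entry for each row: "claw": the closure, from 0 (fully open) to 1 (shut); "delta_pos": the shift along the tool's x, y, z scaled (see below), a list of three; "delta_rot": the turn, a rotation vector about the tool's x, y, z scaled (see below), a list of three. A call has 1 to 8 rows; each row shifts and turns the commanded pose from where the row before left it, along the tool's axes as they then stand; what a row does not reach is not made up. The controller multiplies each number of a shift by 200 mm and each number of a turn by pi rad. A row lasts 1/10 s, in which the tool goes at most 50 mm and 8.59 degrees, less where a joint would pass 70% of its speed; a pose out of reach is approached as far as the arm can. A call with a number of a shift or a turn outside -1 to 1 is refused whole. A call with a gripper value outside its range is refused whole. The fingers move at their own pace and stop on an object; "squeeze" is the grip in N (left out, the last holds). Time passes only in rows, so rows that do not move let the fingers close. It gives the time, the measured TCP pose, the force, the opening and the grip force at its end, in the units of the state.
- r.read_state(): the state, without advancing time (a new reading comes with each control period).
- r.camera(name): name is "side" or "top"; returns a dict with "pixels" (400x640x3 uint8, red, green, blue), "camera_matrix" (3x3 intrinsics, pixels), "D" ([k1, k2, p1, p2, k3] as OpenCV has them; the pictures are not rectified), "cam_to_world" (4x4, takes a point from camera to world coordinates). Camera axes: x right, y up, looking along -z (the intrinsics and any distortion apply to the point x, -y, -z); pixel columns grow to the right and rows downward; lengths in m; the calibration is good to about 2 mm. A picture is of the moment at which its call begins. There is no depth.
- r.close_job(): hands the job in; it is judged then, once.
The state is a dict: "time": time; "joint_positions": joint angles; "joint_vel": joint speeds; "joint_torque": joint torques, N m; "ee_pos": TCP position; "eef_rot": TCP orientation; "ft_force": force on the tool from outside, world axes, zero at the start; "torque": the same for the moment, N m; "width": finger opening in m; "grip_force": force on a finger pad.
Only numpy, scipy, OpenCV 4.12 (cv2) and the standard library are available. Lean on these libraries where they do the work, as an engineer would, in place of code of your own. Each camera call takes 0.05 s, during which the arm holds its last target. There are 200 camera calls.

### The job

The orange tool case stands open: swing its lid over and push it fully shut, without slamming it, and only then push the black latch flap on its front upright until it is home against the case. Only push with shut fingertips or the outside of the fingers: do not pinch or lift anything, do not shove or tip the case, leave everything else on the shelf where it is, and finish clear of everything.

Things in the scene. Friction and masses are not known exactly. Their poses are not given: they have to be found in the camera images.
- case: Orange plastic tool case, open, loose on the surface but heavy (2.3 to 3.4 kg in all). Lower half 150 deep (its x) x 240 wide (its y) x 55 mm high to the rim; shut, its top is at 77 mm. Origin: centre of its underside, on the work surface. Its +x points to the hinge side, its -x to the latch side (front), z up.
- lid (a joint): Lid angle: 0 shut, 1.57 upright, 2.05 at most (leaning back); starts at 1.65 to 1.95. Hinge line along the case's y at x = +75, z = 55 mm in the case's frame. Flat slab 150 x 240 x 22 mm: inner face through the hinge line, outer face 22 mm farther out (on top when shut, facing the case's +x when open). Stiff hinge, 0.22 N m: it stays where left; 2 to 4 N on the outer face moves it.
- lid_edge (a point): Middle of the lid's free edge, on its outer face: 150 mm from the hinge along the lid. When shut it is at x = -75, z = 77 mm in the case's frame. Its axes turn with the lid.
- latch (a joint): Latch flap angle: 0 upright and home against the case front, grows leaning outward, 1.4 at most; starts at 0.45 to 0.75. Black flap 50 wide x 50 long x 6 mm, hinged at its foot along the case's y at x = -84, y = 0, z = 20 mm in the case's frame. Stiff, 0.05 N m: stays where left; 1 to 2 N moves it if the push rises with its tip (a level push can jam). Home: outer face at x = -87, top at z = 70 mm.
- latch_tip (a point): Middle of the latch flap's free end, on its outer face, 50 mm from its foot hinge.
- lid_lining: Black lining of the lid's inner face, 134 x 224 mm, 1.5 mm proud of it; its origin lies on the lid's hinge line. Pushing the lid shut never touches it; fingers on it mean the lid is being pinched or pulled.
- latch_back: Black pad on the latch flap's inner side (towards the case), 38 x 24 mm, 1.5 mm proud; its origin lies on the flap's foot hinge. Pushing the flap home never touches it; fingers on it mean the flap is being pinched or pulled.
- jar: Empty glass jar, open, upright, 72 mm across, 100 mm tall; origin at the centre of its underside. Leave alone.
- tyre_lever: Flat steel tyre lever, about 290 x 24 x 8 mm, lying along its x; origin under its middle. Leave alone.
- valve_tool: Small chrome valve core tool, 95 x 34 x 13 mm, lying along its x; origin under its middle. Leave alone.
- trim_tool: Black plastic trim clip remover with a forked tip, 225 x 24 x 14 mm, lying along its x; origin under its middle. Leave alone.
- gauge: Round steel tyre pressure gauge with a rubber stem, 127 x 54 x 24 mm, lying; origin under its middle. Leave alone.
- wheel_socket: Dark steel wheel-nut socket, 30 mm across, 70 mm tall, upright; origin at the centre of its underside. Leave alone.

How it is judged:
By the outcome, as a careful person would: the job done as asked, in the order asked, and still so for the second after the job is handed in, with the robot touching nothing.
It also fails if it takes over 50 s, if anything falls off the work surface, if the arm or the gripper's body presses on something with over 40 N, if the wrist force passes 120 N, or if a joint passes its speed limit or range.

## Working session

There is one attempt and no reset: what is moved stays moved. The work goes in short steps, Python scripts to look and compute and a tool call to move; the robot and the scene stay as the last step left them, time stands still between calls to the robot, and variables do not carry over. Pictures are saved under pics/ and viewed, at most 10 in all, crops included, and the job is handed in when it is done.

Besides the shell and the picture viewer there is one more tool, called after "Call:" as a command line: name --argument value ..., lists and objects as JSON in quotes. play_rows: Moves the arm, as the interface text tells. Shifts and turns lie within -1 to 1; 1 stands for 200 mm of shift or pi rad of turn. Its arguments: {"type":"object","properties":{"claw":{"type":"array"},"delta_pos":{"type":"array"},"delta_rot":{"type":"array"},"squeeze":{"type":"number"}},"required":["claw","delta_pos","delta_rot"]}

```bash
ls; mkdir -p pics; python3 - <<'E'
from bench import r
import cv2,pickle
s=r.read_state();print({k:s[k] for k in('time','ee_pos','eef_rot','ft_force','width')},r.grip_point_offset)
for n in('top','side'):
    c=r.camera(n);pickle.dump(c,open(f'{n}.pkl','wb'));cv2.imwrite(f'pics/{n}0.png',c['pixels'][:,:,::-1])
    print(c['camera_matrix'],c['D'],c['cam_to_world'])
E
```

```text
pics
{'time': 0.0, 'ee_pos': array([0.21287746, 0.5872239 , 0.22173181]), 'eef_rot': array([ 1.73008198e-01,  9.84920123e-01, -7.11471560e-04, -9.36055346e-05]), 'ft_force': array([-0.84139524, -0.32705992,  0.46590296]), 'width': 0.08686384623305952} 0.0187
[[454.84180643   0.         323.7547031 ]
 [  0.         454.84180643 193.06752716]
 [  0.           0.           1.        ]] [-0.1317169  0.         0.         0.         0.       ] [[ 0.00175204  0.99229092 -0.12391794  0.45806887]
 [-0.99999159  0.00219816  0.00346345  0.02584182]
 [ 0.00370914  0.12391082  0.99228643  1.50718192]
 [ 0.          0.          0.          1.        ]]
[[360.94032036   0.         315.22304468]
 [  0.         360.94032036 200.78386657]
 [  0.           0.           1.        ]] [-0.01083609  0.          0.          0.          0.        ] [[ 0.88828035  0.2971389  -0.35023777  0.25346543]
 [-0.45929654  0.57105076 -0.68040262 -0.69455026]
 [-0.00217054  0.76525127  0.64372804  0.73760212]
 [ 0.          0.          0.          1.        ]]
```

View pics/top0.png

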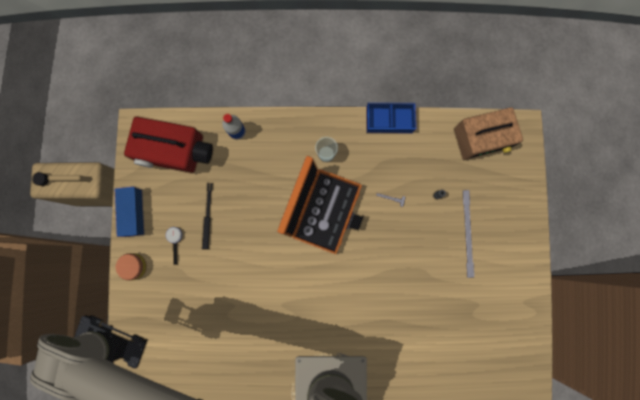

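View pics/side0.png

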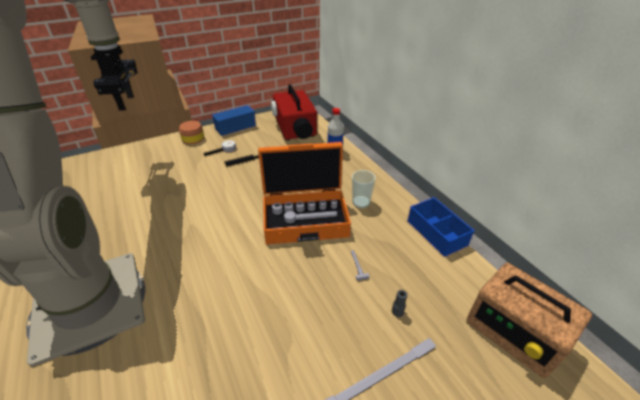

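The top view shows the case around pixel (325,208), with the hinge to the left (+y), the latch at (357,222) and the jar at (327,150). In the side view the case front spans about (265,240) to (350,235), with the latch at (309,237). I'll enlarge both.

```bash
cat > h.py <<'E'
import numpy as np,cv2,pickle
def ray(c,uv):
    p=cv2.undistortPoints(np.array([[uv]],float),c['camera_matrix'],c['D'])[0,0]
    T=c['cam_to_world'];d=T[:3,:3]@np.array([p[0],-p[1],-1]);return T[:3,3],d
def onz(c,uv,z):
    o,d=ray(c,uv);return o+d*(z-o[2])/d[2]
def tri(c1,a,c2,b):
    o1,d1=ray(c1,a);o2,d2=ray(c2,b)
    t=np.linalg.lstsq(np.c_[d1,-d2],o2-o1,rcond=None)[0]
    p,q=o1+d1*t[0],o2+d2*t[1];return (p+q)/2,np.linalg.norm(p-q)
def proj(c,P):
    T=np.linalg.inv(c['cam_to_world']);q=T[:3,:3]@np.array(P)+T[:3,3]
    return cv2.projectPoints(np.array([[q[0],-q[1],-q[2]]]),np.zeros(3),np.zeros(3),c['camera_matrix'],c['D'])[0][0,0]
def load(): return [pickle.load(open(n+'.pkl','rb')) for n in('top','side')]
E
python3 - <<'E'
from h import *
t,s=load()
def crop(c,x,y,w,h,k): return cv2.resize(c['pixels'][y:y+h,x:x+w,::-1],None,fx=k,fy=k,interpolation=cv2.INTER_CUBIC)
a=crop(t,270,140,100,125,4.0);b=crop(s,250,135,100,125,4.0)
cv2.imwrite('pics/crop.png',np.hstack([a,b]))
E
```

```text
(no output)
```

View pics/crop.png

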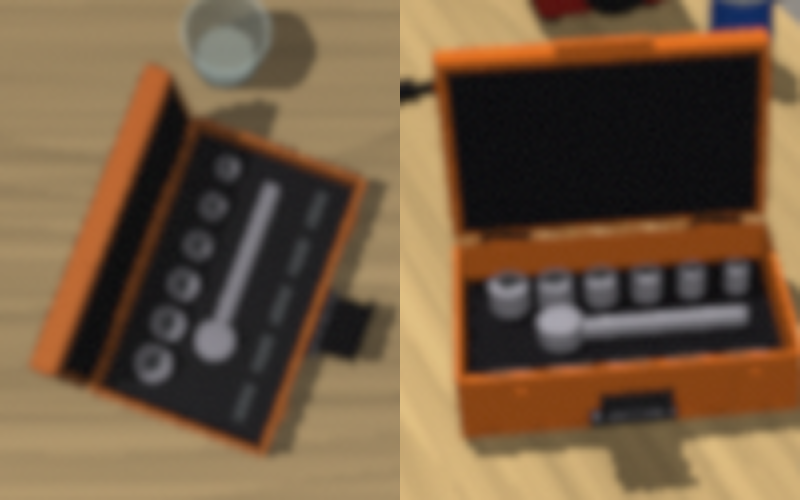

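```bash
python3 - <<'E'
from h import *
np.set_printoptions(precision=4,suppress=True)
t,s=load()
T=lambda x,y:(270+x/4-.375,140+y/4-.375)
S=lambda x,y:(250+(x-400)/4-.375,135+y/4-.375)
FA=onz(t,T(365,183),.055);FB=onz(t,T(265,452),.055);HA=onz(t,T(197,122),.055);HB=onz(t,T(97,390),.055)
print('rim',FA,FB,HA,HB);print(np.linalg.norm(FA-FB),np.linalg.norm(HA-HB),np.linalg.norm(FA-HA),np.linalg.norm(FB-HB))
print('side rim',onz(s,S(463,382),.055),onz(s,S(462,436),0))
y=(HA+FA-HB-FB);C=(FA+FB+HA+HB)/4
ang=np.arctan2(y[1],y[0]); 
# case +y = z cross x ; x to hinge
x=(HA+HB-FA-FB);x/=np.linalg.norm(x);a1=np.arctan2(x[1],x[0]);yd=-y/np.linalg.norm(y);a2=np.arctan2(-yd[0],yd[1]) 
print('C',C,'yaw',np.degrees([a1,a2]))
yaw=(np.arctan2(yd[1],yd[0])-np.pi/2);print(np.degrees(yaw))
X=np.array([np.cos(yaw),np.sin(yaw),0]);Y=np.array([-X[1],X[0],0]);O=C*[1,1,0]
def loc(p): d=p-O;return np.array([d@X,d@Y,d[2]])
for n,a,b in[('lidA in',(175,70),(768,50)),('lidB in',(62,378),(440,68))]:
    p,e=tri(t,T(*a),s,S(*b));print(n,p,e,loc(p))
# top lid outer edges at various angles: ray in case plane y
for n,a in[('outA',(150,62)),('outB',(30,365)),('inA',(175,70)),('inB',(62,378)),('latA',(377,305)),('latB',(357,360))]:
    o,d=ray(t,T(*a))
    for z in(.19,.2) if n[0]!='l' else(.04,.05,.06,.07): print(n,z,loc(o+d*(z-o[2])/d[2]))
for n,a in[('s latL',(592,420)),('s latR',(672,418)),('s topL',(600,398)),('s topR',(672,392))]:
    o,d=ray(s,S(*a))
    for z in(.05,.06,.07): print(n,z,loc(o+d*(z-o[2])/d[2]))
for n,px,z in[('jar',(327,162),0),('jartop',(326.5,147),.1),('valveA',(377,194),.006),('valveB',(404,201),.006)]: 
    p=onz(t,px,z);print(n,p,loc(p))
E
```

```text
rim [ 0.6647 -0.099   0.055 ] [ 0.449 -0.018  0.055] [0.7143 0.0367 0.055 ] [0.4978 0.1157 0.055 ]
0.2303847713193569 0.23038235754784195 0.1444934784332497 0.14231770362348545
side rim [ 0.4502 -0.0199  0.055 ] [ 0.4459 -0.0151  0.    ]
C [0.5815 0.0088 0.055 ] yaw [69.9424 69.6876]
69.68756716110363
lidA in [0.7258 0.053  0.1957] 0.005129537926917126 [ 0.0916 -0.12    0.1957]
lidB in [0.5042 0.1312 0.2009] 0.003982087979218234 [0.088  0.1149 0.2009]
outA 0.19 [ 0.1113 -0.1229  0.19  ]
outA 0.2 [ 0.1102 -0.121   0.2   ]
outB 0.19 [0.1139 0.1162 0.19  ]
outB 0.2 [0.1128 0.1163 0.2   ]
inA 0.19 [ 0.0919 -0.1237  0.19  ]
inA 0.2 [ 0.091  -0.1218  0.2   ]
inB 0.19 [0.0888 0.1169 0.19  ]
inB 0.2 [0.088  0.1169 0.2   ]
latA 0.04 [-0.1157 -0.0276  0.04  ]
latA 0.05 [-0.1151 -0.0266  0.05  ]
latA 0.06 [-0.1145 -0.0256  0.06  ]
latA 0.07 [-0.1139 -0.0246  0.07  ]
latB 0.04 [-0.1156  0.0198  0.04  ]
latB 0.05 [-0.115   0.0205  0.05  ]
latB 0.06 [-0.1144  0.0212  0.06  ]
latB 0.07 [-0.1138  0.0219  0.07  ]
s latL 0.05 [-0.1134  0.0301  0.05  ]
s latL 0.06 [-0.123   0.0306  0.06  ]
s latL 0.07 [-0.1326  0.0311  0.07  ]
s latR 0.05 [-0.1182 -0.0222  0.05  ]
s latR 0.06 [-0.1277 -0.021   0.06  ]
s latR 0.07 [-0.1372 -0.0197  0.07  ]
s topL 0.05 [-0.094   0.0231  0.05  ]
s topL 0.06 [-0.1038  0.0236  0.06  ]
s topL 0.07 [-0.1137  0.0242  0.07  ]
s topR 0.05 [-0.0944 -0.0253  0.05  ]
s topR 0.06 [-0.1042 -0.024   0.06  ]
s topR 0.07 [-0.1141 -0.0227  0.07  ]
jar [0.7518 0.0098 0.    ] [ 0.0601 -0.1594  0.    ]
jartop [0.7806 0.0125 0.1   ] [ 0.0726 -0.1855  0.1   ]
valveA [ 0.6428 -0.1569  0.006 ] [-0.1341 -0.115   0.006 ]
valveB [ 0.6195 -0.2471  0.006 ] [-0.2268 -0.1245  0.006 ]
```

Call:
play_rows --claw '[1,1,1,1,1,1,1,1]' --delta_pos '[[-0.08,-0.04,0],[-0.17,-0.08,0],[-0.17,-0.08,0],[-0.17,-0.08,0],[-0.17,-0.08,0],[-0.17,-0.08,0],[-0.17,-0.08,0],[-0.17,-0.08,0]]' --delta_rot '[[0,0,0],[0,0,0],[0,0,0],[0,0,0],[0,0,0],[0,0,0],[0,0,0],[0,0,0]]' --squeeze 20

```text
time: 0.9
ee_pos: [0.4123, 0.3857, 0.2225]
eef_rot: [0.174, 0.985, -0.0, 0.0]
ft_force: [1.5, -0.1, 1.0]
width: 0.0309
grip_force: 0.0
```

Call:
play_rows --claw '[1,1,1,1,1,1,1,1]' --delta_pos '[[-0.17,-0.08,0],[-0.17,-0.08,0],[-0.17,-0.08,0],[-0.17,-0.08,0],[-0.17,-0.08,0],[-0.17,-0.08,0],[0,0,0],[0,0,0]]' --delta_rot '[[0,0,0],[0,0,0],[0,0,0],[0,0,0],[0,0,0],[0,0,0],[0,0,0],[0,0,0]]'

```text
time: 1.7
ee_pos: [0.5703, 0.2266, 0.2222]
eef_rot: [0.174, 0.985, -0.0, -0.0]
ft_force: [-1.1, 0.9, 0.3]
width: 0.0
grip_force: 0.0
```

```bash
cat >> h.py <<'E'
O=np.array([.5815,.0088,0]);yaw=np.radians(69.7)
X=np.array([np.cos(yaw),np.sin(yaw),0]);Y=np.array([-X[1],X[0],0])
def loc(p): d=p-O;return np.array([d@X,d@Y,d[2]])
def st():
    from bench import r
    s=r.read_state();np.set_printoptions(precision=4,suppress=True)
    print('t',s['time'],'loc',loc(s['ee_pos']),'q',s['eef_rot'],'F',loc(s['ft_force']+O),'w',s['width']);return s
E
python3 -c "from h import *;st()"
```

```text
t 1.7 loc [0.2004 0.0861 0.2222] q [ 0.1744  0.9847 -0.0002 -0.0003] F [0.4701 1.3343 0.2845] w 3.951584341457885e-05
```

Call:
play_rows --claw '[1,1,1,1,1,1,1,1]' --delta_pos '[[-0.107,-0.055,0],[-0.107,-0.055,0],[-0.107,-0.055,0],[-0.107,-0.055,0],[0,0,0],[0,0,0.1],[0,0,0.1],[0,0,0.1]]' --delta_rot '[[0,0,0],[0,0,0],[0,0,0],[0,0,0],[0,0,0],[0,0,0],[0,0,0],[0,0,0]]'

```text
time: 2.5
ee_pos: [0.6344, 0.1597, 0.1619]
eef_rot: [0.172, 0.985, 0.001, -0.0]
ft_force: [-0.2, -0.7, -0.7]
width: 0.0004
grip_force: 0.0
```

```bash
python3 - <<'E'
from h import *
from bench import r
st()
a=[cv2.resize(r.camera(n)['pixels'][y:y+125,x:x+100,::-1],None,fx=4,fy=4,interpolation=cv2.INTER_CUBIC) for n,x,y in(('top',270,140),('side',250,120))]
cv2.imwrite('pics/c1.png',np.hstack(a))
E
```

```text
t 2.5 loc [0.1599 0.0028 0.1619] q [ 0.1719  0.9851  0.0006 -0.0003] F [-0.7557 -0.0945 -0.7158] w 0.000390117671072325
```

View pics/c1.png

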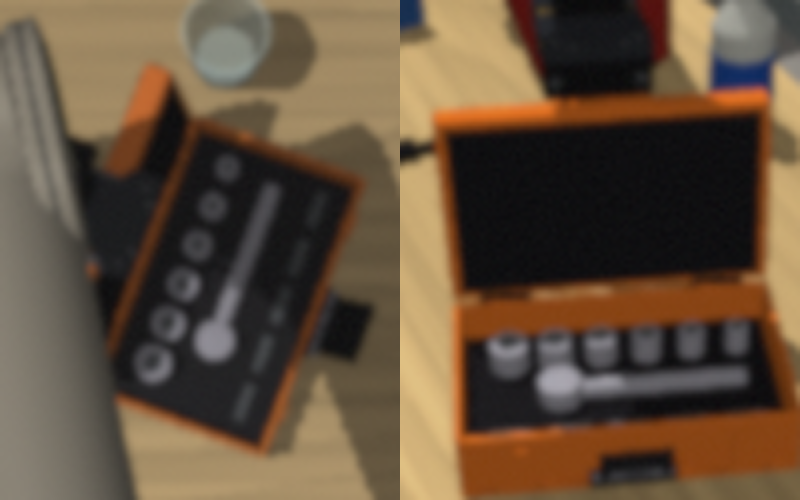

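The gripper is centred behind the lid and has not touched it. I'll start the push.

Call:
play_rows --claw '[1,1,1,1,1,1,1,1]' --delta_pos '[[0,-0.05,-0.07],[0,-0.04,0],[0,-0.04,0],[0,-0.04,0],[0,-0.03,0],[0,-0.03,0],[0,-0.03,0],[0,-0.03,0]]' --delta_rot '[[0,0,0],[0,0,0],[0,0,0],[0,0,0],[0,0,0],[0,0,0],[0,0,0],[0,0,0]]'

```text
time: 3.4
ee_pos: [0.6155, 0.1032, 0.1765]
eef_rot: [0.173, 0.985, 0.0, -0.0]
ft_force: [0.3, 2.0, 1.5]
width: 0.0005
grip_force: 1.1
```

```bash
python3 -c "from h import *;st()"
```

```text
t 3.4 loc [0.1003 0.0009 0.1765] q [ 0.1729  0.9849  0.0001 -0.0001] F [1.9736 0.3641 1.4821] w 0.0005244358401576022
```

Call:
play_rows --claw '[1,1,1,1,1,1,1,1]' --delta_pos '[[0,-0.028,0],[0,-0.028,0],[0,-0.028,0],[0,-0.028,0.002],[0,-0.028,0.004],[0,-0.028,0.005],[0,-0.028,0.006],[0,-0.028,0.007]]' --delta_rot '[[0,0,0],[0,0,0],[0,0,0],[0,0,0],[0,0,0],[0,0,0],[0,0,0],[0,0,0]]'

```text
time: 4.2
ee_pos: [0.6001, 0.0608, 0.1715]
eef_rot: [0.173, 0.985, -0.0, -0.0]
ft_force: [-0.1, 1.9, 0.8]
width: 0.0004
grip_force: 0.7
```

```bash
python3 - <<'E'
from h import *
from bench import r
st()
a=[cv2.resize(r.camera(n)['pixels'][y:y+125,x:x+100,::-1],None,fx=4,fy=4,interpolation=cv2.INTER_CUBIC) for n,x,y in(('top',270,140),('side',250,120))]
cv2.imwrite('pics/c2.png',np.hstack(a))
E
```

```text
t 4.2 loc [0.0552 0.0005 0.1715] q [ 0.1731  0.9849 -0.     -0.0001] F [1.7273 0.7081 0.768 ] w 0.0004365247243147647
```

View pics/c2.png

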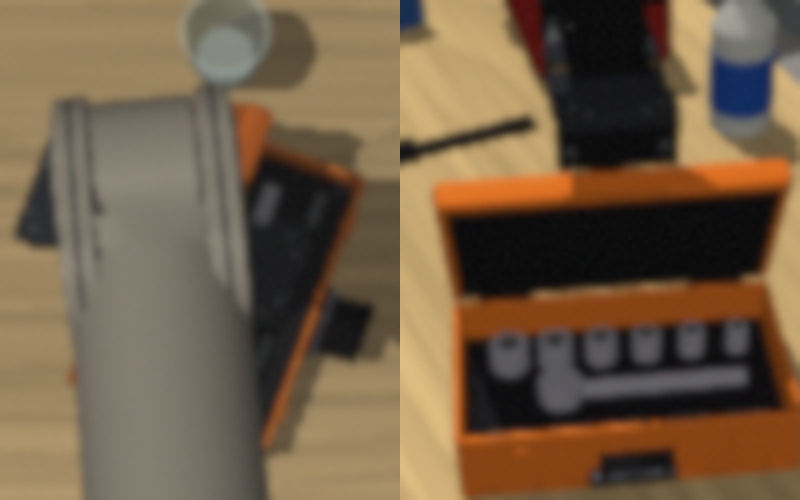

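The lid is swinging forward and the case front corners haven't moved. I'll continue the arc.

Call:
play_rows --claw '[1,1,1,1,1,1,1,1]' --delta_pos '[[0,-0.029,0.008],[0,-0.029,0.011],[0,-0.028,0.012],[0,-0.027,0.014],[0,-0.027,0.015],[0,-0.025,0.016],[0,-0.025,0.018],[0,-0.024,0.019]]' --delta_rot '[[0,0,0],[0,0,0],[0,0,0],[0,0,0],[0,0,0],[0,0,0],[0,0,0],[0,0,0]]'

```text
time: 5.1
ee_pos: [0.5857, 0.0204, 0.1489]
eef_rot: [0.173, 0.985, -0.0, 0.0]
ft_force: [-0.4, 0.5, 1.5]
width: 0.0003
grip_force: 0.6
```

Call:
play_rows --claw '[1,1,1,1,1,1,1,1]' --delta_pos '[[0,-0.023,0.02],[0,-0.022,0.021],[0,-0.021,0.022],[0,-0.02,0.024],[0,-0.018,0.024],[0,-0.018,0.025],[0,-0.016,0.026],[0,-0.015,0.027]]' --delta_rot '[[0,0,0],[0,0,0],[0,0,0],[0,0,0],[0,0,0],[0,0,0],[0,0,0],[0,0,0]]'

```text
time: 5.9
ee_pos: [0.5753, -0.008, 0.1108]
eef_rot: [0.173, 0.985, 0.0, -0.0]
ft_force: [-0.2, -0.4, 0.8]
width: 0.0005
grip_force: 0.4
```

```bash
python3 -c "from h import *;st()"
```

```text
t 5.9 loc [-0.0179  0.      0.1108] q [ 0.173   0.9849  0.     -0.    ] F [-0.4417  0.0864  0.7886] w 0.0004682009009286983
```

Call:
play_rows --claw '[1,1,1,1,1,1,1,1]' --delta_pos '[[0,-0.006,0.015],[0,-0.006,0.015],[0,-0.006,0.015],[0,-0.006,0.015],[0,-0.006,0.015],[0,-0.005,0.015],[0,-0.005,0.012],[0,-0.005,0.012]]' --delta_rot '[[0,0,0],[0,0,0],[0,0,0],[0,0,0],[0,0,0],[0,0,0],[0,0,0],[0,0,0]]'

```text
time: 6.7
ee_pos: [0.5724, -0.0161, 0.0883]
eef_rot: [0.173, 0.985, 0.0, 0.0]
ft_force: [0.3, 0.1, 0.6]
width: 0.0008
grip_force: 0.3
```

Call:
play_rows --claw '[1,1,1,1,1,1,1,1]' --delta_pos '[[0,-0.003,0.01],[0,-0.003,0.01],[0,-0.002,0.008],[0,-0.002,0.008],[0,-0.002,0.006],[0,-0.001,0.005],[0,0,0.005],[0,0,0.005]]' --delta_rot '[[0,0,0],[0,0,0],[0,0,0],[0,0,0],[0,0,0],[0,0,0],[0,0,0],[0,0,0]]'

```text
time: 7.5
ee_pos: [0.5715, -0.0189, 0.0774]
eef_rot: [0.173, 0.985, -0.0, 0.0]
ft_force: [-6.1, -1.0, 13.9]
width: 0.0004
grip_force: 6.7
```

```bash
python3 -c "from h import *;st()"
```

```text
t 7.5 loc [-0.0295 -0.0002  0.0774] q [ 0.1731  0.9849 -0.      0.    ] F [-3.0438  5.3974 13.9303] w 0.00037774133176457134
```

Resistance came in at z = 77 mm, so the lid is seated. I'll back off upward and move in front of the latch.

Call:
play_rows --claw '[1,1,1,1,1,1,1,1]' --delta_pos '[[0,0,0],[0,0,-0.08],[0,0,-0.2],[0,-0.12,0],[0,-0.12,0],[0,-0.13,0],[0,-0.13,0],[0,-0.13,0]]' --delta_rot '[[0,0,0],[0,0,0],[0,0,0],[0,0,0],[0,0,0],[0,0,0],[0,0,0],[0,0,0]]'

```text
time: 8.3
ee_pos: [0.528, -0.138, 0.1331]
eef_rot: [0.173, 0.985, 0.0, 0.0]
ft_force: [-0.1, -0.1, -0.5]
width: 0.0002
grip_force: 0.0
```

```bash
python3 - <<'E'
from h import *
from bench import r
st()
a=[cv2.resize(r.camera(n)['pixels'][y:y+125,x:x+100,::-1],None,fx=4,fy=4,interpolation=cv2.INTER_CUBIC) for n,x,y in(('top',285,150),('side',255,145))]
cv2.imwrite('pics/c3.png',np.hstack(a))
E
```

```text
t 8.3 loc [-0.1563 -0.0008  0.1331] q [0.173  0.9849 0.0001 0.    ] F [-0.1137  0.0597 -0.4836] w 0.00023466482982809945
```

View pics/c3.png

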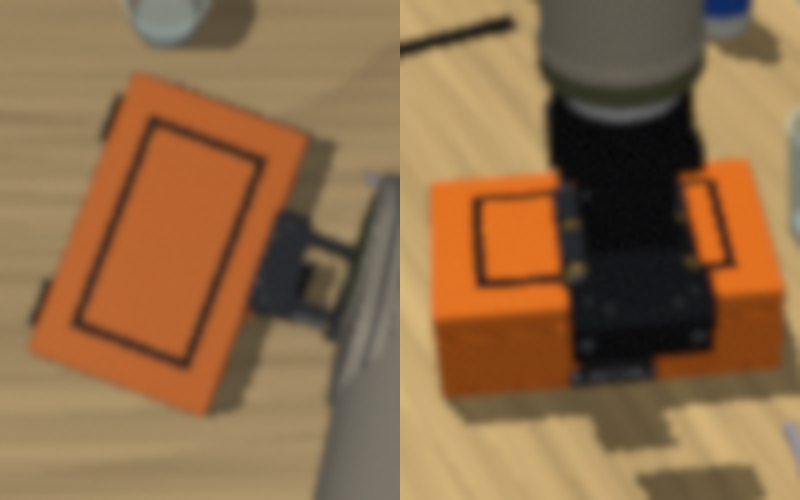

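The lid looks shut, with its top at about (35–305, 75–415) in the left crop. The latch tip is just visible below the gripper at (612,372) in the right crop. I'll check the case pose by colour mask.

```bash
python3 - <<'E'
from h import *
from bench import r
c=r.camera('top');h=cv2.cvtColor(c['pixels'],cv2.COLOR_RGB2HSV)
m=cv2.inRange(h,(4,150,110),(14,255,255));m[:, :280]=0;m[:150]=0;m[265:]=0
m=cv2.morphologyEx(m,cv2.MORPH_CLOSE,np.ones((7,7)))
k=max(cv2.findContours(m,0,1)[0],key=cv2.contourArea)
for p in cv2.boxPoints(cv2.minAreaRect(k)): print(p,loc(onz(c,p,.077)))
E
```

```text
[290.85052 236.78864] [0.07898219 0.11797337 0.077     ]
[317.8866  166.49484] [ 0.07781328 -0.12117779  0.077     ]
[363.85565 184.17526] [-0.07916264 -0.11880391  0.077     ]
[336.81958 254.46906] [-0.07520039  0.11939258  0.077     ]
```

Call:
play_rows --claw '[1,1,1,1,1,1,1,1]' --delta_pos '[[0,0,0.1],[0,0,0.12],[0,0,0.12],[0,0,0.1],[0,0,0],[0,0.04,0],[0,0.04,0],[0,0.03,0]]' --delta_rot '[[0,0,0],[0,0,0],[0,0,0],[0,0,0],[0,0,0],[0,0,0],[0,0,0],[0,0,0]]'

```text
time: 9.25
ee_pos: [0.5373, -0.115, 0.0463]
eef_rot: [0.172, 0.985, 0.0, 0.001]
ft_force: [-0.4, 0.1, 0.1]
width: 0.0003
grip_force: 0.0
```

```bash
python3 - <<'E'
from h import *
from bench import r
st()
c=r.camera('side');cv2.imwrite('pics/c4.png',cv2.resize(c['pixels'][185:265,255:355,::-1],None,fx=7,fy=7,interpolation=cv2.INTER_CUBIC))
E
```

```text
t 9.25 loc [-0.1315 -0.0015  0.0463] q [0.1724 0.985  0.0004 0.001 ] F [-0.0904  0.3972  0.0863] w 0.000292239870051748
```

View pics/c4.png

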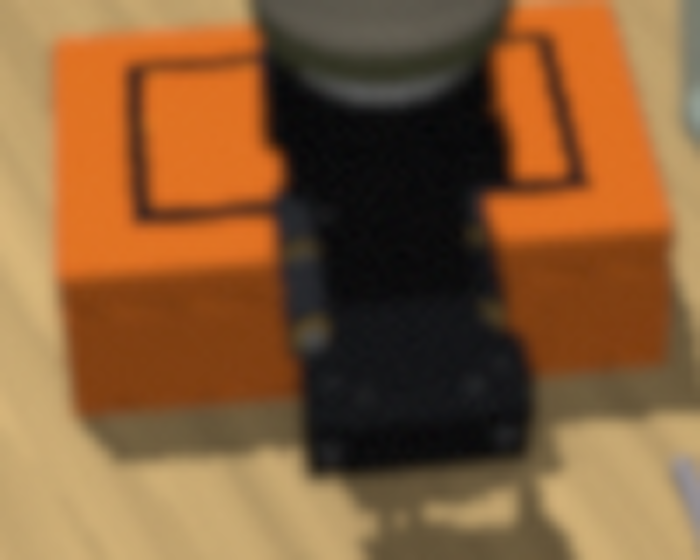

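The gripper covers the latch in this view, but the pose and force match the plan. I'll push with a rising path.

Call:
play_rows --claw '[1,1,1,1,1,1,1,1]' --delta_pos '[[0,0.013,-0.01],[0,0.013,-0.01],[0,0.013,-0.009],[0,0.013,-0.008],[0,0.013,-0.007],[0,0.013,-0.006],[0,0.013,-0.005],[0,0.013,-0.004]]' --delta_rot '[[0,0,0],[0,0,0],[0,0,0],[0,0,0],[0,0,0],[0,0,0],[0,0,0],[0,0,0]]'

```text
time: 10.1
ee_pos: [0.5432, -0.097, 0.0571]
eef_rot: [0.173, 0.985, -0.0, 0.0]
ft_force: [-1.1, -2.1, 2.3]
width: 0.0003
grip_force: 1.1
```

```bash
python3 -c "from h import *;st()"
```

```text
t 10.1 loc [-0.1126 -0.0008  0.0571] q [ 0.1733  0.9849 -0.0001  0.0001] F [-2.392   0.3044  2.292 ] w 0.0002773047798860026
```

Call:
play_rows --claw '[1,1,1,1]' --delta_pos '[[0,0.01,-0.008],[0,0.01,-0.007],[0,0.01,-0.006],[0,0.01,-0.005]]' --delta_rot '[[0,0,0],[0,0,0],[0,0,0],[0,0,0]]'

```text
time: 10.5
ee_pos: [0.5458, -0.089, 0.0621]
eef_rot: [0.173, 0.985, 0.0, -0.0]
ft_force: [0.2, -0.8, -0.3]
width: 0.0005
grip_force: 0.5
```

```bash
python3 -c "from h import *;st()"
```

```text
t 10.5 loc [-0.1041 -0.0004  0.0621] q [ 0.1729  0.9849  0.0001 -0.0002] F [-0.7122 -0.489  -0.2506] w 0.0004995921612230851
```

Call:
play_rows --claw '[1,1,1,1]' --delta_pos '[[0,0.006,-0.001],[0,0.005,0],[0,0.004,0],[0,0.003,0]]' --delta_rot '[[0,0,0],[0,0,0],[0,0,0],[0,0,0]]'

```text
time: 10.9
ee_pos: [0.5471, -0.086, 0.0624]
eef_rot: [0.173, 0.985, 0.0, 0.0]
ft_force: [-1.7, -1.0, 0.2]
width: 0.0002
grip_force: 0.7
```

```bash
python3 -c "from h import *;st()"
```

```text
t 10.9 loc [-0.1009 -0.0006  0.0624] q [0.1731 0.9849 0.     0.0001] F [-1.5297  1.2988  0.191 ] w 0.00018574599715608683
```

Call:
play_rows --claw '[1,1,1]' --delta_pos '[[0,0.003,0],[0,0.003,0],[0,0,0]]' --delta_rot '[[0,0,0],[0,0,0],[0,0,0]]'

```text
time: 11.2
ee_pos: [0.5476, -0.0847, 0.0624]
eef_rot: [0.173, 0.985, 0.0, 0.0]
ft_force: [0.5, -0.5, 0.6]
width: 0.0002
grip_force: 0.5
```

```bash
python3 -c "from h import *;st()"
```

```text
t 11.2 loc [-0.0995 -0.0006  0.0624] q [0.173  0.9849 0.0001 0.0001] F [-0.2961 -0.6115  0.6178] w 0.00017833527843071528
```

Call:
play_rows --claw '[1,1,1]' --delta_pos '[[0,0.004,0],[0,0.003,0],[0,0,0]]' --delta_rot '[[0,0,0],[0,0,0],[0,0,0]]'

```text
time: 11.5
ee_pos: [0.548, -0.0834, 0.0623]
eef_rot: [0.173, 0.985, 0.0, 0.0]
ft_force: [0.3, -1.2, 1.2]
width: 0.0007
grip_force: 0.4
```

```bash
python3 -c "from h import *;st()"
```

```text
t 11.5 loc [-0.0981 -0.0005  0.0623] q [0.173  0.9849 0.0001 0.    ] F [-1.029  -0.7043  1.1879] w 0.0006776188862114794
```

Call:
play_rows --claw '[1,1,1]' --delta_pos '[[0,0.004,0],[0,0.003,0],[0,0,0]]' --delta_rot '[[0,0,0],[0,0,0],[0,0,0]]'

```text
time: 11.8
ee_pos: [0.5484, -0.082, 0.0623]
eef_rot: [0.173, 0.985, 0.0, -0.0]
ft_force: [0.6, -0.5, 1.5]
width: 0.0004
grip_force: 0.4
```

```bash
python3 -c "from h import *;st()"
```

```text
t 11.8 loc [-0.0967 -0.0005  0.0623] q [ 0.1729  0.9849  0.0001 -0.    ] F [-0.29   -0.7584  1.4979] w 0.0003549266990394675
```

Still no firm stop, so I'll back off and look.

Call:
play_rows --claw '[1,1,1,1,1,1]' --delta_pos '[[0,-0.1,0],[0,-0.2,0],[0,-0.2,-0.1],[0,-0.2,-0.2],[0,-0.2,-0.2],[0,0,0]]' --delta_rot '[[0,0,0],[0,0,0],[0,0,0],[0,0,0],[0,0,0],[0,0,0]]'

```text
time: 12.4
ee_pos: [0.4901, -0.249, 0.1579]
eef_rot: [0.177, 0.984, -0.001, 0.004]
ft_force: [1.7, 0.7, -0.3]
width: 0.0005
grip_force: 0.0
```

```bash
python3 - <<'E'
from h import *
from bench import r
st()
a=[]
for n,x,y in(('top',285,150),('side',255,145)):
    c=r.camera(n);pickle.dump(c,open(n+'.pkl','wb'));a.append(cv2.resize(c['pixels'][y:y+125,x:x+100,::-1],None,fx=4,fy=4,interpolation=cv2.INTER_CUBIC))
cv2.imwrite('pics/c5.png',np.hstack(a))
E
```

```text
t 12.4 loc [-0.2735 -0.0037  0.1579] q [ 0.1767  0.9843 -0.0012  0.0037] F [ 1.2025 -1.343  -0.3253] w 0.0005365585527033509
```

View pics/c5.png

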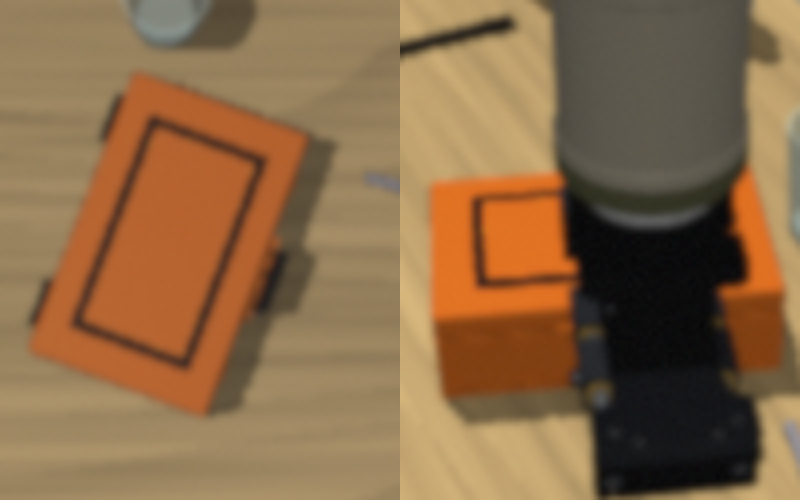

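The case is unmoved. The flap is nearly upright, with its dark edge at roughly (270–285, 250–310) in the left crop. I'll measure its x.

```bash
python3 - <<'E'
from h import *
t,s=load()
np.set_printoptions(precision=1,suppress=True)
# sample intensity along case x at several y, at z=.069
hsv=t['pixels'].astype(np.float32)
for y in(-.02,-.012,.012,.02):
    xs=np.arange(-.070,-.126,-.003);v=[]
    for x in xs:
        u=proj(t,O+X*x+Y*y+[0,0,.069]);v.append(cv2.getRectSubPix(hsv,(1,1),(float(u[0]),float(u[1])))[0,0])
    print(y,[f'{int(-x*1e3)}:{int(a[0])},{int(a[2])}' for x,a in zip(xs,v)])
E
```

```text
-0.02 ['70:153,40', '73:130,34', '76:111,32', '79:90,32', '82:61,32', '85:46,32', '88:55,39', '91:72,48', '94:86,54', '97:91,57', '100:92,58', '103:93,58', '106:94,59', '109:101,63', '112:120,75', '115:138,86', '118:148,92', '121:152,94', '124:152,94']
-0.012 ['70:155,40', '73:137,36', '76:120,34', '79:96,32', '82:63,30', '85:41,31', '88:51,37', '91:71,47', '94:84,54', '97:88,56', '100:88,56', '103:88,56', '106:89,56', '109:97,62', '112:118,74', '115:134,84', '118:141,88', '121:145,89', '124:146,90']
0.012 ['70:153,39', '73:130,34', '76:111,33', '79:86,31', '82:58,30', '85:43,31', '88:52,37', '91:70,46', '94:83,53', '97:86,54', '100:87,54', '103:87,55', '106:90,57', '109:102,64', '112:121,75', '115:136,84', '118:143,89', '121:143,89', '124:143,89']
0.02 ['70:153,40', '73:127,34', '76:104,31', '79:78,30', '82:53,30', '85:42,32', '88:53,38', '91:70,46', '94:83,53', '97:92,58', '100:103,64', '103:113,71', '106:121,75', '109:129,80', '112:137,86', '115:142,88', '118:143,89', '121:143,89', '124:144,90']
```

The flap's outer edge reads about -88 to -89 mm against -87 home: nearly home, but no firm stop felt. I'll go back and press until the force rises.

Call:
play_rows --claw '[1,1,1,1,1,1,1,1]' --delta_pos '[[0,0,0],[0,0.1,0.12],[0,0.15,0.12],[0,0.15,0.12],[0,0.15,0.1],[0,0.15,0.02],[0,0.05,0],[0,0,0]]' --delta_rot '[[0,0,0],[0,0,0],[0,0,0],[0,0,0],[0,0,0],[0,0,0],[0,0,0],[0,0,0]]'

```text
time: 13.3
ee_pos: [0.5414, -0.0991, 0.0561]
eef_rot: [0.171, 0.985, 0.0, -0.001]
ft_force: [-0.4, -0.7, 0.6]
width: 0.0001
grip_force: 0.0
```

```bash
python3 -c "from h import *;st()"
```

```text
t 13.3 loc [-0.1151  0.0002  0.0561] q [ 0.1708  0.9853  0.0002 -0.0008] F [-0.7549  0.1554  0.6356] w 8.730734226736247e-05
```

Call:
play_rows --claw '[1,1,1,1,1,1]' --delta_pos '[[0,0.04,0],[0,0.03,0],[0,0.01,0],[0,0.005,0],[0,0.005,0],[0,0,0]]' --delta_rot '[[0,0,0],[0,0,0],[0,0,0],[0,0,0],[0,0,0],[0,0,0]]'

```text
time: 13.9
ee_pos: [0.5474, -0.085, 0.0571]
eef_rot: [0.173, 0.985, 0.0, 0.0]
ft_force: [-0.1, 0.2, 0.7]
width: 0.0002
grip_force: 0.0
```

```bash
python3 -c "from h import *;st()"
```

```text
t 13.9 loc [-0.0998 -0.0006  0.0571] q [0.1732 0.9849 0.     0.    ] F [0.1971 0.1816 0.7343] w 0.00015065063464668297
```

Call:
play_rows --claw '[1,1,1,1,1,1]' --delta_pos '[[0,0.005,0],[0,0.005,0],[0,0.004,0],[0,0.003,-0.001],[0,0.003,0],[0,0,0]]' --delta_rot '[[0,0,0],[0,0,0],[0,0,0],[0,0,0],[0,0,0],[0,0,0]]'

```text
time: 14.5
ee_pos: [0.5488, -0.0811, 0.0572]
eef_rot: [0.173, 0.985, -0.0, -0.0]
ft_force: [0.0, -0.9, -0.0]
width: 0.0005
grip_force: 0.4
```

```bash
python3 -c "from h import *;st()"
```

```text
t 14.5 loc [-0.0956 -0.0005  0.0572] q [ 0.1731  0.9849 -0.     -0.    ] F [-0.8413 -0.3592 -0.0498] w 0.0005354243888724229
```

Call:
play_rows --claw '[1,1,1]' --delta_pos '[[0,0.003,-0.001],[0,0.003,0],[0,0,0]]' --delta_rot '[[0,0,0],[0,0,0],[0,0,0]]'

```text
time: 14.8
ee_pos: [0.5493, -0.0797, 0.0574]
eef_rot: [0.173, 0.985, 0.0, 0.0]
ft_force: [-0.6, -0.6, -0.5]
width: 0.0003
grip_force: 0.4
```

```bash
python3 -c "from h import *;st()"
```

```text
t 14.8 loc [-0.0942 -0.0005  0.0574] q [0.173  0.9849 0.0001 0.    ] F [-0.719   0.3412 -0.5016] w 0.00034708799641000306
```

Call:
play_rows --claw '[1,1,1]' --delta_pos '[[0,0.003,0],[0,0.003,0],[0,0,0]]' --delta_rot '[[0,0,0],[0,0,0],[0,0,0]]'

```text
time: 15.1
ee_pos: [0.5497, -0.0786, 0.0575]
eef_rot: [0.173, 0.985, 0.0, 0.0]
ft_force: [-0.1, -0.7, 1.2]
width: 0.0006
grip_force: 0.3
```

```bash
python3 -c "from h import *;st()"
```

```text
t 15.1 loc [-0.093  -0.0005  0.0575] q [0.173  0.9849 0.0001 0.0001] F [-0.6786 -0.0927  1.2363] w 0.0005921829377556793
```

Call:
play_rows --claw '[1,1,1]' --delta_pos '[[0,0.003,0],[0,0.003,0],[0,0,0]]' --delta_rot '[[0,0,0],[0,0,0],[0,0,0]]'

```text
time: 15.4
ee_pos: [0.5502, -0.0775, 0.0575]
eef_rot: [0.173, 0.985, 0.0, 0.0]
ft_force: [0.5, -1.9, -0.1]
width: 0.0007
grip_force: 0.3
```

```bash
python3 - <<'E'
from h import *
from bench import r
st()
a=[cv2.resize(r.camera(n)['pixels'][y:y+75,x:x+75,::-1],None,fx=5,fy=5,interpolation=cv2.INTER_CUBIC) for n,x,y in(('top',320,180),('side',270,190))]
cv2.imwrite('pics/c6.png',np.hstack(a))
E
```

```text
t 15.4 loc [-0.0918 -0.0005  0.0575] q [0.1729 0.9849 0.0001 0.    ] F [-1.6298 -1.103  -0.0628] w 0.0006742496792602555
```

View pics/c6.png

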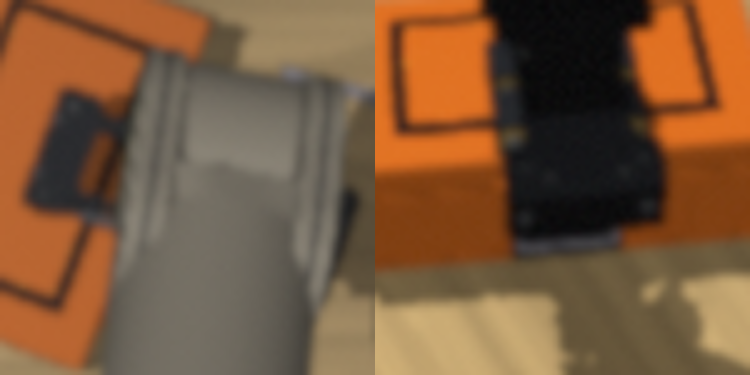

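Call:
play_rows --claw '[1,1,1]' --delta_pos '[[0,0.003,0],[0,0.003,0],[0,0,0]]' --delta_rot '[[0,0,0],[0,0,0],[0,0,0]]'

```text
time: 15.8
ee_pos: [0.5505, -0.0766, 0.0574]
eef_rot: [0.173, 0.985, -0.0, -0.0]
ft_force: [0.7, -1.4, 0.2]
width: 0.0004
grip_force: 0.8
```

```bash
python3 -c "from h import *;st()"
```

```text
t 15.8 loc [-0.0908 -0.0005  0.0574] q [ 0.1731  0.9849 -0.     -0.    ] F [-1.0265 -1.1383  0.1647] w 0.0004270762351536086
```

Call:
play_rows --claw '[1,1,1]' --delta_pos '[[0,0.003,0],[0,0.003,0],[0,0,0]]' --delta_rot '[[0,0,0],[0,0,0],[0,0,0]]'

```text
time: 16.1
ee_pos: [0.5506, -0.0764, 0.0575]
eef_rot: [0.173, 0.985, -0.001, -0.0]
ft_force: [-1.9, -5.1, 1.4]
width: 0.0006
grip_force: 2.7
```

```bash
python3 -c "from h import *;st()"
```

```text
t 16.1 loc [-0.0906 -0.0005  0.0575] q [ 0.1735  0.9848 -0.0005 -0.0002] F [-5.4091  0.0195  1.4375] w 0.0006062234759732501
```

The force jumped to 5.4 N and the motion stalled, so the flap is home. I'll retreat.

Call:
play_rows --claw '[1,1,1,1,1,1,1,1]' --delta_pos '[[0,-0.05,0],[0,-0.1,0],[0,-0.15,0],[0,-0.05,-0.15],[0,0,-0.2],[0,0,-0.2],[0,-0.2,-0.1],[0,-0.2,0]]' --delta_rot '[[0,0,0],[0,0,0],[0,0,0],[0,0,0],[0,0,0],[0,0,0],[0,0,0],[0,0,0]]'

```text
time: 16.9
ee_pos: [0.5013, -0.2169, 0.1908]
eef_rot: [0.171, 0.985, 0.0, 0.003]
ft_force: [0.9, -0.1, -0.1]
width: 0.0005
grip_force: 0.0
```

Call:
play_rows --claw '[1,1,1,1,1,1]' --delta_pos '[[0.1,-0.1,-0.1],[0.1,-0.1,-0.1],[0.1,-0.1,-0.1],[0.1,-0.1,0],[0,0,0],[0,0,0]]' --delta_rot '[[0,0,0],[0,0,0],[0,0,0],[0,0,0],[0,0,0],[0,0,0]]'

```text
time: 17.5
ee_pos: [0.3971, -0.2643, 0.2475]
eef_rot: [0.173, 0.985, 0.001, 0.001]
ft_force: [0.9, -0.1, 0.7]
width: 0.0005
grip_force: 0.0
```

```bash
python3 - <<'E'
from h import *
from bench import r
st();t,_=load()
c=r.camera('top')
np.set_printoptions(precision=1,suppress=True)
for y in(-.02,-.012,.012,.02):
    xs=np.arange(-.076,-.1,-.003);v=[]
    for x in xs:
        u=proj(c,O+X*x+Y*y+[0,0,.069]);v.append([int(cv2.getRectSubPix(i['pixels'].astype(np.float32),(1,1),(float(u[0]),float(u[1])))[0,0,0]) for i in(t,c)])
    print(y,[f'{int(-x*1e3)}:{a}' for x,a in zip(xs,v)])
h=cv2.cvtColor(c['pixels'],cv2.COLOR_RGB2HSV)
m=cv2.inRange(h,(4,150,110),(14,255,255));m[:, :280]=0;m[:150]=0;m[265:]=0
m=cv2.morphologyEx(m,cv2.MORPH_CLOSE,np.ones((7,7)))
k=max(cv2.findContours(m,0,1)[0],key=cv2.contourArea)
for p in cv2.boxPoints(cv2.minAreaRect(k)): print(loc(onz(c,p,.077))*1e3)
a=[cv2.resize(i['pixels'][y:y+125,x:x+100,::-1],None,fx=4,fy=4,interpolation=cv2.INTER_CUBIC) for i,x,y in((c,285,150),(r.camera('side'),255,145))]
cv2.imwrite('pics/c7.png',np.hstack(a))
E
```

```text
t 17.5 loc [-0.3201  0.0782  0.2475] q [0.1733 0.9849 0.0006 0.0005] F [ 0.1679 -0.8524  0.7459] w 0.0004541714372362051
-0.02 ['76:[111, 71]', '79:[90, 53]', '82:[61, 56]', '85:[46, 70]', '88:[55, 83]', '91:[72, 90]', '94:[86, 92]', '97:[91, 93]', '100:[92, 94]']
-0.012 ['76:[120, 64]', '79:[96, 43]', '82:[63, 49]', '85:[41, 69]', '88:[51, 83]', '91:[71, 89]', '94:[84, 90]', '97:[88, 89]', '100:[88, 90]']
0.012 ['76:[111, 63]', '79:[86, 44]', '82:[58, 50]', '85:[43, 67]', '88:[52, 80]', '91:[70, 87]', '94:[83, 88]', '97:[86, 88]', '100:[87, 91]']
0.02 ['76:[104, 65]', '79:[78, 47]', '82:[53, 53]', '85:[42, 67]', '88:[53, 79]', '91:[70, 85]', '94:[83, 89]', '97:[92, 99]', '100:[103, 116]']
[ 79. 118.  77.]
[  77.5 -121.4   77. ]
[ -79.5 -118.7   77. ]
[-75.2 119.6  77. ]
```

View pics/c7.png

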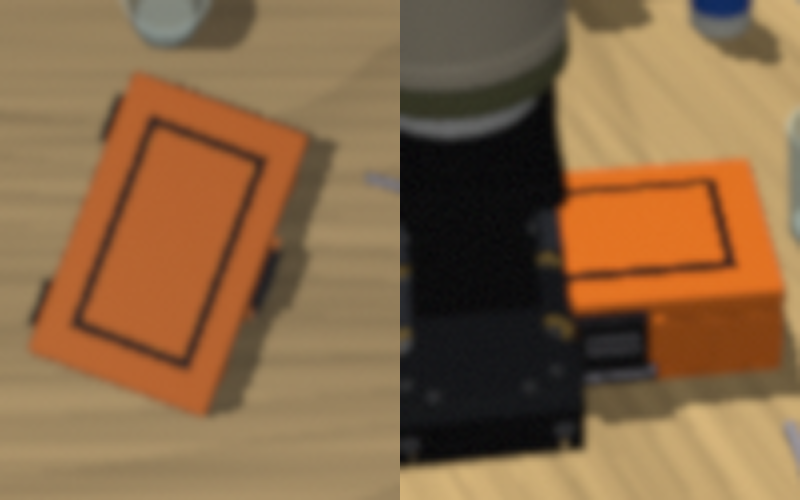

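The flap is now flush against the front, at about (268,280) in the left crop. The lid is shut, the case corners haven't moved and the arm is clear.

```bash
python3 -c "
from bench import r
print(r.close_job())"
```

```text
the job is handed in; nothing more can be done
None
```

I swung the lid shut slowly until it seated, then pushed the latch flap upright to its stop; the case didn't move, the arm ended clear, and I handed the job in at about 17.5 s (no verdict came back).

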